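# Index the stake bushing in its bench socket

## Task

Get the bench socket ready for a stake: spin the loose flanged bushing in its socket until the hole in its flange comes over one of the index holes hidden beneath, and put the index pin from the wooden block fully home through both, head down flat on the flange. Feel for it and never force the pin, neither by ramming it down nor by turning against it; leave the bushing seated and do not disturb the punch, the hammer or the dolly.

Things in the scene. Friction and masses are not known exactly. Their poses are not given: they have to be found in the camera images.
- socket: Bolted-down grey round bench socket for sheet-metal stakes; origin at the centre of its underside on the bench, z up along its bore. Foot 164 mm across and 12 mm thick; barrel 132 mm across with an 8 mm wall, its rim 56 mm above the bench. The bushing's flange lies inside the rim.
- socket_ring (a point): On the socket's axis at the face of the flat steel index ring, 50 mm above the bench. The ring is clamped fast inside the rim, wholly covered by the bushing's flange. It has four through holes 14 mm wide, 90 degrees apart, 42 mm from the axis. At what angle it was clamped is not known and bears no relation to any listed frame: its holes are found by feel only.
- bushing: Loose aluminium flanged bushing, about 0.6 kg, seated in the socket by its weight, free to spin either way (0.6 mm play); origin on its axis at the flange's underside (50 mm up), z up. Flange 112 mm across, 18 mm thick; below it a 43 mm round shank, 24 mm long. One pin hole through the flange, 13 mm wide, 42 mm from the axis on +x; at the start it is over none of the index holes.
- bushing_hole (a point): Centre of the upper mouth of the flange's pin hole, on the flange's top face, 68 mm above the bench; moves with the bushing; axes as the bushing's.
- bushing_hub (a point): Centre of the top of the bushing's square hub, 94 mm above the bench: the hub is 44 mm across its flats, which face along x and y, and 26 mm high, with a 24 mm square stake hole in it. Axes as the bushing's. Good to grip and turn by.
- pin: Loose steel index pin, about 90 g, standing head up in the wooden block; origin at the tip of its foot, z along it to the head. Shank 12 mm across and 38 mm long, its foot tapered over the last 4 mm to 8 mm across; then a shoulder 22 mm across and 3 mm thick, then a knurled head 18 mm across and 23 mm high (64 mm in all).
- pin_shoulder (a point): On the pin's axis at the underside of its shoulder, 38 mm above the foot. With the pin in the flange hole but off the index holes, the foot rides on the ring and this point is 20 mm above the flange; when the holes meet it drops some 10 mm by its own weight and then stops the bushing turning. Over 25 N between pin and socket (ring, ball) or 40 N between pin and bushing is forcing it.
- pin_top (a point): Centre of the top of the pin's head, 64 mm above the foot. A spring ball 10 mm down each index hole stops the pin when it has dropped about 10 mm, and then holds it: from there it must be pressed, steadily and with some 4 to 15 N, the last 8 to 13 mm until the shoulder sits on the flange (top of head then 94 mm above the bench).
- block: Fixed wooden pin block 120 mm (x) by 46 mm (y) by 34 mm high, origin at the centre of its underside; three holes 13.5 mm wide and 26 mm deep in a row along x at -36, 0 and 36 mm. The index pin and a punch stand in the outer two, either way round; the middle one is empty.
- punch: Bystander: slender dark steel punch 11 mm across and 78 mm long without a head, standing in the block; origin at its foot.
- hammer: Bystander: hammer 300 mm long lying on the bench; origin about the middle of its underside.
- dolly: Bystander: rounded steel hand dolly 75 by 50 by 34 mm lying on the bench; origin at the centre of its underside.
Things that resemble listed ones, but are neither listed nor needed, are in the scene too. Leave any red or yellow look-alike of the bushing alone.

How it is judged:
At the end, for the whole second after the job is handed in: The pin stands upright (within 0.12 rad) in the flange hole (within 3 mm of its axis), through into the ring, its shoulder down on the flange within 2.5 mm; the bushing sits flat in the socket (within 3 mm and 0.03 rad); both released and at rest (horizontal distance between pin_shoulder and bushing_hole below 0.003 m and z of pin_shoulder in the frame of bushing below 0.0205 m and z of pin in the frame of socket below 0.0325 m and angle between pin's own z axis and vertical below 0.12 rad and angle between bushing's own z axis and vertical below 0.03 rad and z of bushing in the frame of socket below 0.053 m and horizontal distance between bushing and socket below 0.003 m and linear speed of each of pin, bushing below 0.02 m/s); the robot touches nothing.
It fails at once if the pin is forced: rammed onto the ring or turned against with more than 25 N between it and the socket, or more than 40 N between it and the bushing (contact force between pin and bushing above 40 N or contact force between pin and socket above 25 N).
It fails at once if the punch, the hammer or the dolly is moved more than 30 mm (distance of any of punch, hammer, dolly from where it was at the start of the episode above 0.03 m).
It also fails if it takes over 72 s, if anything falls off the work surface, if the arm or the gripper's body presses on something with over 40 N, if the wrist force passes 120 N, or if a joint passes its speed limit or range.

## Robot

A 7-joint arm with a two-finger parallel gripper is mounted at the origin on the work surface. World frame = base frame: x ahead of the robot, y to its left, z up, the work surface at z = 0. Lengths are in m, angles in rad, forces in N, time in s.
With the tool pointing down it reaches from about 0.425 to 0.875 m from the base axis. Payload 9.9 kg.
Tool frame: the origin (TCP) lies between the finger pads; the fingertips stand 22 mm ahead of it and the grasp point (between the pads) lies 3 mm ahead of it (r.tip_extent is the distance from the TCP to the fingertips, in m); z points along the fingers, y is the line along which they close (so a half turn about z gives the same grasp; the last joint's range is limited). The gripper opens to 85 mm and grips with 20 to 120 N. Pads are 22 mm wide; open, the fingers measure 114 mm over their backs; the gripper's body (76 mm by 85 mm) begins 54 mm behind the grasp point. The pads swing forward as they close: fully open they stand 13 mm farther back than shut.
Start: joints at [-1.321, 0.576, 0.025, 1.437, -0.015, 1.129, -0.057], TCP at [0.221, 0.638, 0.253] pointing down, gripper open.
Joint ranges: [-2.76, 2.76], [-0.34, 2.15], [-1.52, 1.57], [0.19, 2.46], [-1.09, 4.23], [0.17, 1.99], [-2.82, 2.82]. Speed limits (rad/s): [2.22, 2.22, 3.01, 3.01, 3.14, 3.14, 3.14].

## Interface

Orientations are given as [roll, pitch, yaw] about the fixed x, y, z axes, in that order (R = Rz(yaw) Ry(pitch) Rx(roll)).
In Python, from workcell import r gives the robot as it stands. The module is installed in compiled form; this text tells all that it offers.
- The arm moves only by the shell command python3 -m crank 'ROWS' [OPENING] [FORCE]. ROWS is JSON, a list of rows, each a list of 6 numbers: the shift along the tool's x, y, z in cm, then the turn, a rotation vector about the tool's x, y, z in rad. In form: [[x, y, z, wx, wy, wz], ...]. A call has 1 to 20 rows; each row shifts and turns the commanded pose from where the row before left it, along the tool's axes as they then stand; what a row does not reach is not made up. A row lasts 1/10 s, in which the tool goes at most 50 mm and 8.59 degrees, less where a joint would pass 70% of its speed; a pose out of reach is approached as far as the arm can. A call with a gripper value outside its range is refused whole. OPENING is the opening, from 0 (shut) to 1 (fully open), set as the call begins (- or left out, the last holds). The fingers move at their own pace and stop on an object; FORCE is the grip in N (left out, the last holds). Time passes only in rows, so rows that do not move let the fingers close. It gives the time, the measured TCP pose, the force, the opening and the grip force at its end, in the units of the state.
- r.observe(): the state, without advancing time (a new reading comes with each control period).
- r.capture(name): name is "scene" or "side" or "wrist"; returns a dict with "pixels" (480x640x3 uint8, blue, green, red), "K" (3x3 intrinsics, pixels), "dist" ([k1, k2, p1, p2, k3] as OpenCV has them; the pictures are not rectified), "R" (3x3) and "t" (3): a world point X has camera coordinates R X + t. Camera axes: x right, y down, z forward; pixel columns grow to the right and rows downward; lengths in m; the calibration is good to about 2 mm. A picture is of the moment at which its call begins. There is no depth.
- r.finish_job(): hands the job in; it is judged then, once.
The state is a dict: "time": time; "joints": joint angles; "dq": joint speeds; "joint_efforts": joint torques, N m; "tool_pos": TCP position; "tcp_rot": TCP orientation; "wrist_force": force on the tool from outside, world axes, zero at the start; "wrist_torque": the same for the moment, N m; "opening": opening from 0.0 (shut) to 1.0 (fully open); "grasp_force": force on a finger pad.
Only numpy, scipy, OpenCV 4.12 (cv2) and the standard library are available. Lean on these libraries where they do the work, as an engineer would, in place of code of your own. Each camera call takes 0.05 s, during which the arm holds its last target. There are 200 camera calls.

## Working session

There is one attempt and no reset: what is moved stays moved. The work goes in short steps, Python scripts to look and compute and a shell command to move; the robot and the scene stay as the last step left them, time stands still between calls to the robot, and variables do not carry over. Pictures are saved under pics/ and viewed, at most 11 in all, crops included, and the job is handed in when it is done.

```bash
mkdir -p pics
python3 - <<'E'
from workcell import r
import cv2,numpy as np
o=r.observe();print({k:np.round(v,3).tolist() for k,v in o.items()},r.tip_extent)
ims=[]
for n in("scene","side"):
    c=r.capture(n);cv2.imwrite(f"pics/{n}0.png",c["pixels"]);np.savez(n+"0.npz",**c)
    print(n,c["K"].round(1).tolist(),c["dist"],c["R"].round(3).tolist(),c["t"].round(3).tolist())
E
```

```text
{'time': 0.0, 'joints': [-1.321, 0.577, 0.025, 1.438, -0.015, 1.129, -0.057], 'dq': [-0.001, 0.0, 0.001, -0.0, 0.001, 0.002, -0.0], 'joint_efforts': [-0.001, -76.573, 2.25, -28.597, 0.015, 0.013, -0.0], 'tool_pos': [0.221, 0.637, 0.252], 'tcp_rot': [-3.14, 0.0, 2.808], 'wrist_force': [-0.677, -0.797, 0.329], 'wrist_torque': [0.029, 0.015, -0.023], 'grasp_force': 0.0, 'opening': 0.998} 0.022
scene [[497.6, 0.0, 312.4], [0.0, 497.6, 238.6], [0.0, 0.0, 1.0]] [-0.10367966  0.          0.          0.          0.        ] [[0.219, 0.976, 0.001], [0.597, -0.133, -0.791], [-0.771, 0.174, -0.612]] [-0.172, -0.281, 1.551]
side [[525.3, 0.0, 318.1], [0.0, 525.3, 247.1], [0.0, 0.0, 1.0]] [-0.06803821  0.          0.          0.          0.        ] [[0.683, -0.73, -0.025], [-0.421, -0.366, -0.83], [0.596, 0.577, -0.558]] [-0.384, 0.31, 0.682]
```

View pics/scene0.png

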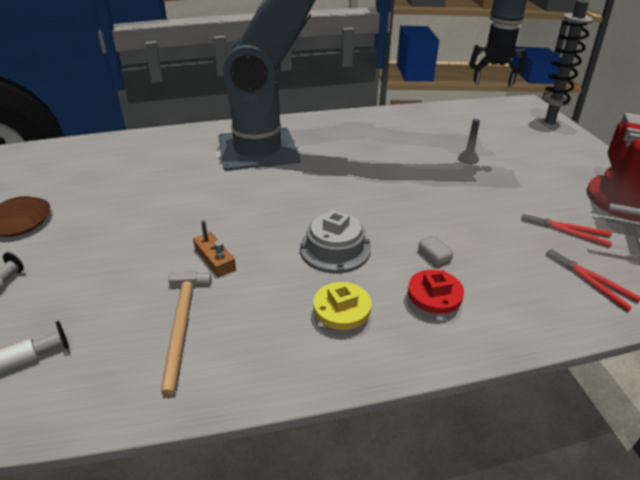

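View pics/side0.png

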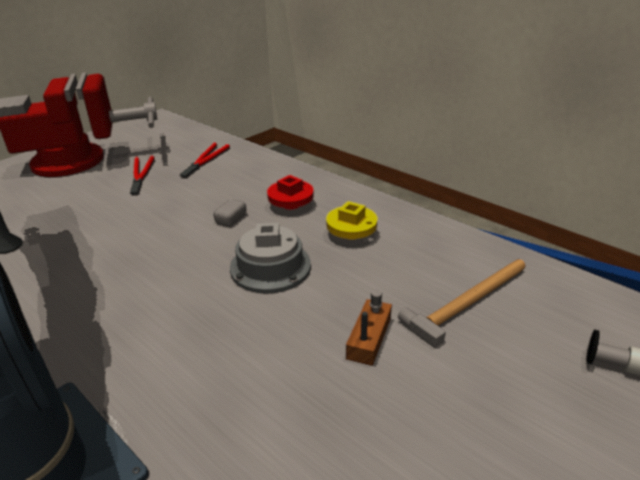

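The scene view shows the socket with its hub top at about (337,219), and a dark flange hole near (327,236). The pin head is at (220,246), the punch top at (205,222) and the hammer head at (190,279). In the side view the hub top is at (267,234), the hole at (290,239), the pin head at (377,296) and the punch top at (364,316).

```bash
cat > h.py <<'E'
import cv2,numpy as np
from scipy.spatial.transform import Rotation as Ro
def ray(c,p):
    u=cv2.undistortPoints(np.array([[p]],float),c["K"],c["dist"])[0,0]
    R=c["R"];return -R.T@c["t"],R.T@np.array([u[0],u[1],1])
def onz(c,p,z):
    o,d=ray(c,p);return o+d*(z-o[2])/d[2]
def tri(a,p,b,q):
    o1,d1=ray(a,p);o2,d2=ray(b,q)
    s=np.linalg.lstsq(np.c_[d1,-d2],o2-o1,rcond=None)[0]
    x,y=o1+s[0]*d1,o2+s[1]*d2
    return (x+y)/2,np.linalg.norm(x-y)
def proj(c,X):
    return cv2.projectPoints(np.array([X],float),cv2.Rodrigues(c["R"])[0],c["t"],c["K"],c["dist"])[0][0,0]
def plan(o,target,yaw=None):
    "tool-frame shift in cm to a world target, and wz to yaw"
    R=Ro.from_euler("xyz",o["tcp_rot"]);d=R.inv().apply(np.array(target)-o["tool_pos"])*100
    print("shift cm",d.round(2),"rpy",np.round(o["tcp_rot"],4))
    if yaw is not None:
        w=-(yaw-o["tcp_rot"][2]);w=(w+np.pi/2)%np.pi-np.pi/2;print("wz",round(w,3))
E
python3 - <<'E'
from h import *
a=np.load("scene0.npz");b=np.load("side0.npz")
for n,p,q,z in[("hub",(337,219),(267,234),.094),("hole",(327,236),(290,239),.068),("pin",(220,244),(377,294),.072),("punch",(205,222),(364,316),.086)]:
    print(n,tri(a,p,b,q),onz(a,p,z),onz(b,q,z))
E
```

```text
hub (array([0.5360802 , 0.11064508, 0.08437494]), np.float64(0.004478963547396843)) [0.54657932 0.10906382 0.094     ] [0.52549671 0.09543777 0.094     ]
hole (array([0.56939299, 0.08069501, 0.06801337]), np.float64(0.0016863666881237504)) [0.56852047 0.0815077  0.068     ] [0.56911234 0.07949842 0.068     ]
pin (array([ 0.54690341, -0.15058878,  0.06763195]), np.float64(0.0034022722141992226)) [ 0.55129035 -0.14902159  0.072     ] [ 0.54240777 -0.15572578  0.072     ]
punch (array([ 0.47743545, -0.17778722,  0.08076854]), np.float64(0.004385142693620379)) [ 0.48316961 -0.17558804  0.086     ] [ 0.47265672 -0.18391888  0.086     ]
```

Run:
```python
from h import *
from workcell import r
plan(r.observe(),[.52,.107,.27]); plan(r.observe(),[.55,-.15,.2])
```

```text
shift cm [-45.63 -40.32  -1.68] rpy [-3.1401e+00  1.0000e-04  2.8079e+00]
shift cm [-56.88 -63.61   5.35] rpy [-3.1401e+00  1.0000e-04  2.8079e+00]
```

```bash
python3 -m crank '[[-3.5,-3.1,-0.1,0,0,0],[-3.5,-3.1,-0.1,0,0,0],[-3.5,-3.1,-0.1,0,0,0],[-3.5,-3.1,-0.1,0,0,0],[-3.5,-3.1,-0.1,0,0,0],[-3.5,-3.1,-0.1,0,0,0],[-3.5,-3.1,-0.1,0,0,0],[-3.5,-3.1,-0.1,0,0,0],[-3.5,-3.1,-0.1,0,0,0],[-3.5,-3.1,-0.1,0,0,0],[-3.5,-3.1,-0.1,0,0,0],[-3.5,-3.1,-0.1,0,0,0],[-3.5,-3.1,-0.1,0,0,0],[0,0,0,0,0,0],[0,0,0,0,0,0]]'
python3 - <<'E'
from h import *
from workcell import r
c=r.capture("wrist");cv2.imwrite("pics/w1.png",c["pixels"]);np.savez("w1.npz",**c)
print(-c["R"].T@c["t"],r.observe()["joints"],[proj(c,x) for x in([.546,.108,.094],[.569,.081,.068])])
E
```

```text
time: 1.6
tool_pos: [0.5191, 0.1068, 0.266]
tcp_rot: [-3.141, -0.001, 2.805]
wrist_force: [-0.9, 0.8, 0.6]
opening: 0.997
grasp_force: 0.0
[0.45762672 0.12884704 0.38734598] [-0.40027219  0.35139573  0.1478708   1.80428209 -0.06128819  0.99114442
  1.00898931] [array([331.15446335, 250.38686417]), array([312.69160596, 271.44628905])]
```

View pics/w1.png

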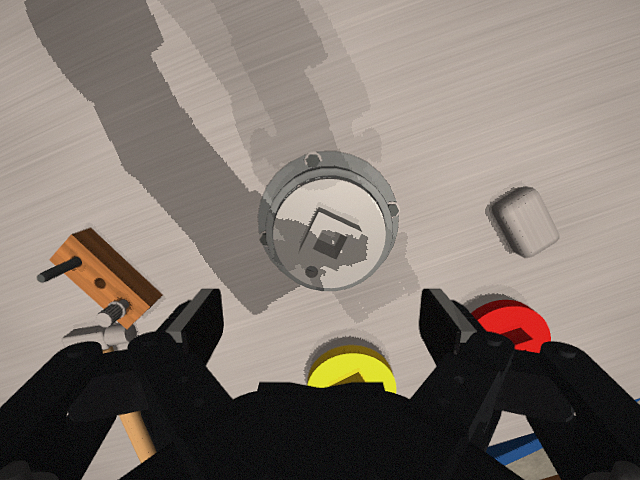

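The wrist view shows the flange disc centred at about (328,234), the pin hole at (312,271) and the hub's stake hole near (330,243). The block is at left, with the pin head near (112,313) and the punch top near (43,277).

Run:
```python
from h import *
c=np.load("w1.npz");g=cv2.cvtColor(c["pixels"],cv2.COLOR_BGR2GRAY)
# hole centroid
m=np.zeros_like(g);cv2.circle(m,(312,271),10,1,-1)
t=(m>0)&(g<62);print(g[265:278,304:321]);ys,xs=np.nonzero(t);hp=(xs.mean(),ys.mean());print("hole px",hp,t.sum())
h=onz(c,hp,.068);ax=onz(c,(328,234),.068)
for p in((272,234),(384,234),(328,178),(328,290)):print(onz(c,p,.068)[:2])
print("hole",h,"axis",ax,"dir",np.degrees(np.arctan2(*(h-ax)[1::-1])),np.linalg.norm(h-ax))
p1,p2=onz(c,(317,207),.094),onz(c,(362,230),.094);print("edge",np.linalg.norm(p2-p1),np.degrees(np.arctan2(*(p2-p1)[1::-1])))
print("pin",onz(c,(104,319),.072),"punch",onz(c,(43,277),.086))
big=cv2.resize(g[165:300,255:400],None,fx=5,fy=5,interpolation=cv2.INTER_CUBIC)
big2=cv2.resize(g[220:340,30:170],None,fx=5,fy=5,interpolation=cv2.INTER_CUBIC)
cv2.imwrite("pics/w1c.png",cv2.resize(np.hstack([big[:600,:],big2[:600,:]]),(800,340)))
```

```text
[[115 109 113 115 118 116 106 111 119 117 113 112 112 111 113 113 111]
 [112 111 113 118 101  70  62  65  76  75  91 113 115 112 109 111 107]
 [108 111 108  74  63  68  66  65  67  63  63  74 113 113 112 107  98]
 [120 114  83  63  71  69  71  69  71  71  65  64  73 110 112 106 192]
 [114  94  64  48  52  63  68  72  68  69  69  68  61  84 111 107 109]
 [144  90  61  69  56  48  43  58  65  70  71  70  61  67 106 113 108]
 [144  80  57  62  67  65  67  60  54  58  67  67  67  52 107 114 113]
 [145  78  60  67  65  68  69  70  74  70  67  69  63  67 112 112 110]
 [138 106  72  66  66  69  71  67  69  72  69  66  60  69 109 113 109]
 [138 107  66  65  63  73  71  70  67  69  68  67  57  91 113 113 107]
 [136 140 100  64  62  65  69  67  66  70  63  61  80 111 113 109 104]
 [134 137 142 101  64  64  62  64  68  67  62  79 110 116 110 106  97]
 [135 136 136 139 126  86  72  75  75  86 101 113 113 113 111 103 181]]
hole px (np.float64(311.27777777777777), np.float64(270.8888888888889)) 18
[0.51831197 0.05603168]
[0.55501998 0.16135619]
[0.4845758  0.12651709]
[0.59367472 0.0891592 ]
hole [0.56794964 0.07983477 0.068     ] axis [0.53666467 0.10866964 0.068     ] dir -42.66629035100742 0.0425464312841751
edge 0.046075986008726165 43.45669174280201
pin [ 0.54565273 -0.15119538  0.072     ] punch [ 0.47958507 -0.17726302  0.086     ]
```

View pics/w1c.png

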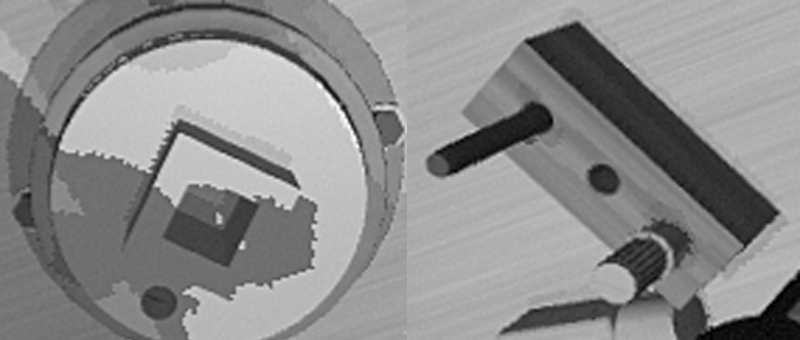

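Run:
```python
from h import *
from workcell import r
a=np.load("scene0.npz");print([onz(a,p,.02)[:2] for p in((172,279),(209,279),(190,272))])
plan(r.observe(),[.546,-.151,.16])
```

```text
[array([ 0.58205794, -0.25912237]), array([ 0.59878701, -0.18173355]), array([ 0.56752233, -0.2206924 ])]
shift cm [-11.1  -23.6   10.58] rpy [-3.1416e+00 -1.0000e-03  2.8075e+00]
```

```bash
python3 -m crank '[[-1.85,-3.93,1.7,0,0,0],[-1.85,-3.93,1.7,0,0,0],[-1.85,-3.93,1.7,0,0,0],[-1.85,-3.93,1.7,0,0,0],[-1.85,-3.93,1.7,0,0,0],[-1.85,-3.93,1.7,0,0,0],[0,0,0,0,0,0],[0,0,0,0,0,0]]' 0.55
python3 - <<'E'
from h import *
from workcell import r
c=r.capture("wrist");cv2.imwrite("pics/w2.png",c["pixels"]);np.savez("w2.npz",**c)
o=r.observe();print(o["tool_pos"],o["joints"].round(2) if hasattr(o["joints"],"round") else o["joints"],proj(c,[.546,-.151,.072]))
E
```

```text
time: 2.45
tool_pos: [0.5464, -0.1503, 0.1636]
tcp_rot: [3.141, -0.002, 2.808]
wrist_force: [-0.0, 0.3, -0.5]
opening: 0.551
grasp_force: 0.0
[ 0.54679184 -0.14916169  0.16411385] [ 0.08  0.52  0.16  1.84 -0.11  0.79  1.54] [318.95691807 249.92532772]
```

View pics/w2.png

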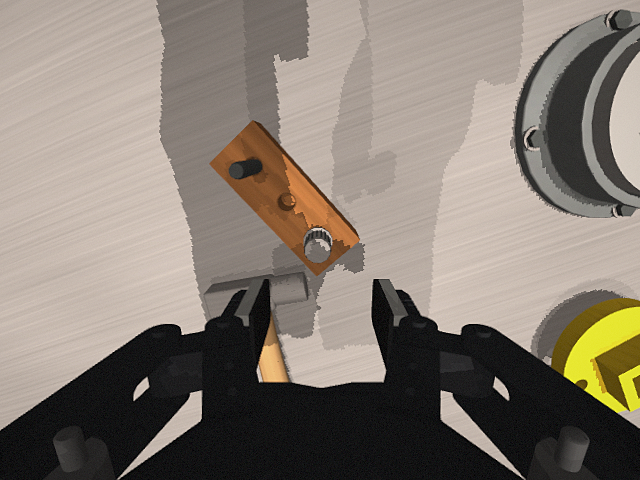

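The pin head's top face is at about (318,252), between the fingers and 2 px from the prediction. The hammer head's near end is at (305,288).

Run:
```python
from h import *
from workcell import r
c=np.load("w2.npz");p=onz(c,(318,252),.072);print(p,"hammer",onz(c,(306,285),.03),onz(c,(206,290),.03))
plan(r.observe(),[p[0],p[1],.0735])
```

```text
[ 0.54716846 -0.15208756  0.072     ] hammer [ 0.58324538 -0.17552997  0.03      ] [ 0.56033463 -0.25642544  0.03      ]
shift cm [-0.14 -0.27  9.06] rpy [ 3.1405e+00 -9.0000e-04  2.8097e+00]
```

```bash
python3 -m crank '[[-0.14,-0.27,2,0,0,0],[0,0,3,0,0,0],[0,0,2.5,0,0,0],[0,0,1.0,0,0,0],[0,0,0.5,0,0,0],[0,0,0,0,0,0],[0,0,0,0,0,0]]'
python3 -m crank '[[0,0,0,0,0,0],[0,0,0,0,0,0],[0,0,0,0,0,0],[0,0,0,0,0,0],[0,0,0,0,0,0],[0,0,0,0,0,0]]' 0 40
```

```text
time: 3.2
tool_pos: [0.5478, -0.1539, 0.0754]
tcp_rot: [3.141, 0.002, 2.808]
wrist_force: [0.1, -0.6, 0.4]
opening: 0.551
grasp_force: 0.0
time: 3.8
tool_pos: [0.5476, -0.1544, 0.075]
tcp_rot: [3.141, 0.001, 2.808]
wrist_force: [-1.0, 0.2, 6.8]
opening: 0.178
grasp_force: 38.9
```

```bash
python3 -m crank '[[0,0,-1,0,0,0],[0,0,-1.5,0,0,0],[0,0,-2.5,0,0,0],[0,0,-3,0,0,0],[0,0,-3,0,0,0],[0,0,0,0,0,0],[0,0,0,0,0,0]]'
python3 - <<'E'
from h import *
from workcell import r
c=r.capture("side");np.savez("s2.npz",**c)
o=r.observe();X=o["tool_pos"];u=proj(c,X).astype(int);print(u,X,o["wrist_force"],o["joints"])
im=c["pixels"][u[1]-60:u[1]+100,u[0]-90:u[0]+90];cv2.imwrite("pics/s2.png",cv2.resize(im,None,fx=3,fy=3,interpolation=cv2.INTER_CUBIC))
plan(o,[.568,.0798,.185],np.arctan2(np.sin(np.radians(47)),-np.cos(np.radians(47)))*0+ (np.pi/2+np.radians(47)))
E
```

```text
time: 4.5
tool_pos: [0.5471, -0.1543, 0.1851]
tcp_rot: [3.141, 0.001, 2.808]
wrist_force: [-0.3, -0.4, -2.1]
opening: 0.178
grasp_force: 39.0
[380 236] [ 0.54657462 -0.154088    0.18412415] [-0.82781065 -0.22392434 -0.77131743] [ 0.08085171  0.4951377   0.16719209  1.82033591 -0.106942    0.83540007
  1.53723531]
shift cm [ 5.64 22.8  -0.08] rpy [ 3.1416e+00 -6.0000e-04  2.8078e+00]
wz 0.417
```

View pics/s2.png

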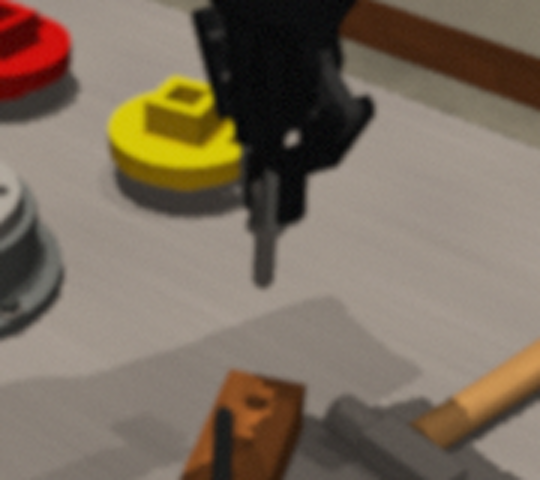

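The side view shows the pin hanging upright from the closed fingers, with its foot at about (378,271) in full-image pixels, clear of the block. The punch is still in place.

```bash
python3 -m crank '[[0.94,3.8,0,0,0,0],[0.94,3.8,0,0,0,0],[0.94,3.8,0,0,0,0],[0.94,3.8,0,0,0,0],[0.94,3.8,0,0,0,0],[0.94,3.8,0,0,0,0],[0,0,0,0,0,0.139],[0,0,0,0,0,0.139],[0,0,0,0,0,0.139],[0,0,0,0,0,0],[0,0,0,0,0,0],[0,0,0,0,0,0]]'
cat > look.py <<'E'
# zoomed wrist view; prints projection of expected points
from h import *
from workcell import r
import sys
c=r.capture("wrist");np.savez(sys.argv[1]+".npz",**c);o=r.observe()
cv2.imwrite(f"pics/{sys.argv[1]}.png",c["pixels"]);R=Ro.from_euler("xyz",o["tcp_rot"])
foot=o["tool_pos"]+R.apply([0,0,.067])
print(o["tool_pos"],o["wrist_force"],o["joints"],"foot",foot,proj(c,foot),"hole",proj(c,[.568,.0798,.068]))
E
python3 look.py w3
```

```text
time: 5.75
tool_pos: [0.5682, 0.0795, 0.1838]
tcp_rot: [-3.141, -0.0, 2.394]
wrist_force: [-0.7, -0.1, -0.2]
opening: 0.172
grasp_force: 39.2
[0.56832095 0.07945756 0.183982  ] [-0.44291832  0.59672139  0.09935982] [-0.40725563  0.51355306  0.28418946  1.80800638 -0.18494315  0.84650799
  0.78753827] foot [0.56828174 0.0794503  0.11698201] [319.80889342 262.56384778] hole [320.17900731 240.21576257]
```

View pics/w3.png

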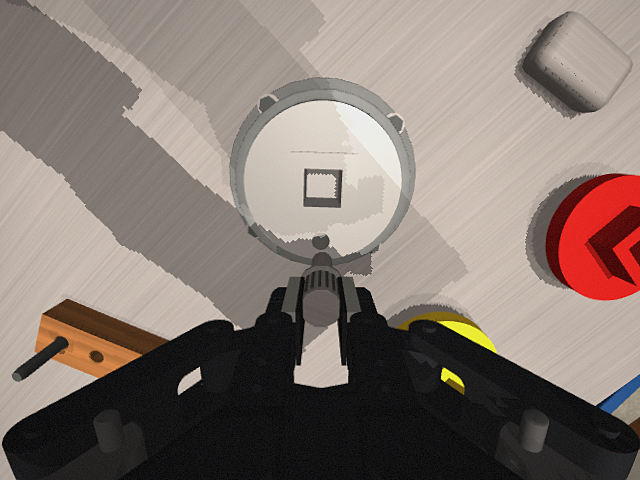

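The wrist view shows the held pin, foot near (321,257), and the dark flange hole just beyond it at (321,241). The bushing's stake hole is at (323,187), its sides aligned with the image.

Run:
```python
from h import *
c=np.load("w3.npz");g=cv2.cvtColor(c["pixels"],cv2.COLOR_BGR2GRAY)
print(g[230:268:1,306:340])
```

```text
[[185 186 186 ... 206 205 206]
 [184 184 187 ... 205 207 205]
 [206 190 182 ... 207 206 205]
 ...
 [128 126 128 ... 102 105 106]
 [126 125 127 ... 104 104 104]
 [125 127 133 ... 106 104 105]]
```

Run:
```python
from h import *
c=np.load("w3.npz");g=cv2.cvtColor(c["pixels"],cv2.COLOR_BGR2GRAY)
print("cols",list(range(308,336)))
for i in range(231,276):print(i,' '.join('%3d'%v for v in g[i,308:336]))
```

```text
cols [308, 309, 310, 311, 312, 313, 314, 315, 316, 317, 318, 319, 320, 321, 322, 323, 324, 325, 326, 327, 328, 329, 330, 331, 332, 333, 334, 335]
231 187 186 183 185 186 187 186 188 188 184 202 207 189 183 204 207 188 185 201 211 204 207 206 206 206 209 205 206
232 182 202 208 190 183 203 189 184 184 204 212 207 204 200 211 210 210 209 207 205 205 205 204 205 205 206 205 205
233 204 204 206 186 203 208 207 188 192 193 177 176 184 181 178 187 182 208 214 210 205 206 204 209 204 206 205 205
234 204 206 205 207 204 205 208 200 183 177 178 180 187 189 184 186 166 141 173 209 210 202 206 205 205 203 205 205
235 203 202 203 207 207 203 187 187 190 190 188 176 163 164 134 140 151  95  73 169 209 211 202 206 205 203 205 206
236 203 206 204 206 212 199 165 135 132  84  67 123 134 132 136 138 100  68  60  71 201 211 204 205 202 203 205 201
237 208 205 207 212 190 100  69  70  70  67  64  65 132 143  85  70  64  71  70  60 132 204 206 204 202 204 201 205
238 214 213 217 223 138  72  67  72  70  71  78  69  68  74  72  71  72  74  70  63  52 202 210 206 204 206 202 202
239 208 142 111 178  97  5
[... 3565 characters left out ...]
  63
270  94  91  94  96  96  98  96  97  81  80  74  51  46  58  86  87  89  93  86  98 101  97  91  87  94  94  93  80
271  89  94  94  95 103  75  56  63  69  67  53  35  31  53  68  69  70  44  30  44  69  90  93  91  93  94  95  95
272  90  91  95  85  47  22  29  63  68  70  55  38  29  57  69  67  70  48  31  31  53  77  96  99  95  95  96  93
273  93  94  83  63  38  26  34  64  66  70  54  41  31  58  69  74  75  46  35  28  55  66  67  74  63  98  96  95
274  73  78  70  62  40  29  39  67  69  69  57  33  32  53  70  72  74  47  32  32  59  67  72  52  33  38  93  97
275  27  63  64  52  38  34  43  62  72  73  48  38  33  54  69  71  75  46  35  27  58  71  71  55  34  23  61  93
```

Run:
```python
from h import *
c=np.load("w3.npz");s=np.load("s2.npz")
T=np.array([.5683,.0794,.1840]);ex=np.array([np.cos(2.394),np.sin(2.394),0]);ey=np.array([np.sin(2.394),-np.cos(2.394),0])
for z,rr in((-.067,4),(-.063,6),(-.029,6),(-.029,11),(-.003,9)):
    P=T+[0,0,z];print(z,proj(c,P),"farx",proj(c,P+ex*rr/1e3),proj(c,P-ex*rr/1e3),"y",proj(c,P+ey*rr/1e3),proj(c,P-ey*rr/1e3))
print("side foot exp",proj(s,np.array([.5466,-.1541,.1841-.067])))
print("hole meas",onz(c,(320.3,241.3),.068))
for p in((320.3,233.5),(320.3,249.5),(312,241),(328.7,241)):print(onz(c,p,.068))
```

```text
-0.067 [319.76796513 262.64870579] farx [319.76917327 256.30863895] [319.76680451 268.92009254] y [326.43287898 262.65790966] [313.10352231 262.63851991]
-0.063 [319.73807103 264.89355604] farx [319.73967233 255.18644352] [319.73657889 274.43972067] y [329.93288291 264.90724699] [309.54436916 264.87735273]
-0.029 [319.4270071  288.26547712] farx [319.42552693 276.82465508] [319.42860982 299.47050453] y [331.67605448 288.28155945] [307.17968235 288.24253024]
-0.029 [319.4270071  288.26547712] farx [319.42439321 267.10820287] [319.43003325 308.63032869] y [341.88124636 288.28971053] [296.97855583 288.21817119]
-0.003 [319.09007447 313.60824675] farx [319.08063898 293.655191  ] [319.09974661 332.81148074] y [340.79627128 313.62976023] [297.38969893 313.55403402]
side foot exp [378.86805239 270.7567179 ]
hole meas [0.56867405 0.07929827 0.068     ]
[0.56428761 0.08335996 0.068     ]
[0.57334628 0.07497192 0.068     ]
[0.56431832 0.07492758 0.068     ]
[0.57274042 0.08403736 0.068     ]
```

```bash
python3 -m crank '[[-0.22,-0.1,1.4,0,0,0],[0,0,1.4,0,0,0],[0,0,0,0,0,0],[0,0,0,0,0,0],[0,0,0,0,0,0]]'
python3 look.py w4
python3 - <<'E'
from h import *
c=np.load("w4.npz");g=cv2.cvtColor(c["pixels"],cv2.COLOR_BGR2GRAY)
for i in range(228,270):print(i,' '.join('%3d'%v for v in g[i,306:336]))
E
```

```text
time: 6.3
tool_pos: [0.5698, 0.0774, 0.157]
tcp_rot: [3.141, 0.0, 2.391]
wrist_force: [-0.2, -0.4, -1.3]
opening: 0.178
grasp_force: 39.2
[0.56979485 0.07743284 0.15701966] [-1.18980964  0.11683894 -0.20926331] [-0.39406869  0.54683755  0.27228004  1.83549715 -0.19935796  0.78470078
  0.80224277] foot [0.56986483 0.07745087 0.0900197 ] [319.82569296 262.19264225] hole [320.5893071  246.97800776]
228 187 185 186 186 187 187 187 185 189 187 189 187 187 186 188 185 185 185 191 186 189 186 188 189 185 187 187 190 186 186
229 188 185 189 187 188 185 184 186 187 184 190 187 183 186 187 188 187 187 186 186 186 189 185 187 187 189 188 185 187 188
230 182 186 187 186 188 187 186 185 187 187 186 187 185 191 187 187 186 187 185 188 186 187 188 186 186 186 186 187 186 186
231 186 188 186 186 185 185 189 185 187 185 187 187 188 186 186 188 186 187 186 187 187 186 185 188 187 186 190 186 185 188
232 186 186 185 186 185 188 183 183 183 185 187 185 187 186 184 185 187 187 185 187 185 187 190 186 188 185 187 187 186 188
233 186 185 185 185 185 187 187 187 184 187 185 185 184 187 187 187 185 185 183 1
[... 3806 characters left out ...]
  65  63  64  70  70  67  62  65  65  62  68  63  66  61  60  57  98 119 123 122
265 122 122 120 122 128  87  56  63  66  69  65  69  69  65  67  66  65  65  63  65  64  65  65  68  63  53 101 122 118 122
266 113 114 125 131  97  78  66  64  79  92  95  92  94  95  96  97  94  96  90  97  97  97  83  70  63  58  97 125 123 123
267  85  86  74  79  62  62  82  92  95  94  94  94  94  91  93  88  91  92  91  95  94  95  97  92  77  62  72  96 107  98
268  90  76  56  61  80  94  99  95  91  90  89  93  94  92  93  89  90  89  93  93  93  93  95  92  90  90  70  57  63  78
269  63  58  76  90  96  97  93  96  91  93  91  93  97  94  95  95  96  89  90  95  96  94  95  95  91  91  95  88  70  59
```

```bash
python3 -m crank '[[-0.12,-0.05,0.9,0,0,0],[0,0,0.8,0,0,0],[0,0,0,0,0,0],[0,0,0,0,0,0],[0,0,0,0,0,0]]'
python3 look.py w5
python3 - <<'E'
from h import *
c=np.load("w5.npz");cv2.imwrite("pics/w5c.png",cv2.resize(c["pixels"][210:310,260:380],None,fx=6,fy=6,interpolation=cv2.INTER_CUBIC))
E
```

```text
time: 6.85
tool_pos: [0.57, 0.0762, 0.1394]
tcp_rot: [3.142, 0.0, 2.391]
wrist_force: [0.3, 0.3, -0.4]
opening: 0.176
grasp_force: 39.2
[0.57006491 0.07622635 0.13945397] [-0.21257814  0.55732558 -1.47243254] [-0.3854022   0.56954087  0.26346352  1.85178234 -0.20820002  0.74670204
  0.81174819] foot [0.5700829  0.07622662 0.07245397] [319.78810237 262.36095359] hole [321.76953402 253.80988077]
```

View pics/w5c.png

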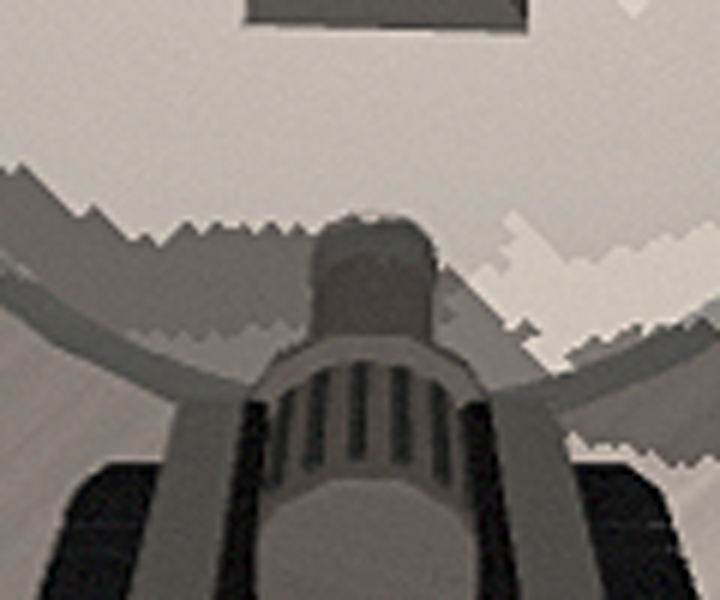

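The crop shows the pin foot centred laterally over the dark hole: both are centred at crop column 373, and the hole's far rim is at crop row 215. Next I lower the pin gently.

```bash
python3 -m crank '[[0,0,0.2,0,0,0],[0,0,0.2,0,0,0],[0,0,0.1,0,0,0],[0,0,0.1,0,0,0],[0,0,0,0,0,0]]'; python3 -m crank '[[0,0,0.1,0,0,0],[0,0,0.1,0,0,0],[0,0,0,0,0,0]]'
```

```text
time: 7.4
tool_pos: [0.5698, 0.0762, 0.1331]
tcp_rot: [-3.141, -0.0, 2.391]
wrist_force: [-0.3, -0.3, -1.4]
opening: 0.18
grasp_force: 39.2
time: 7.7
tool_pos: [0.5698, 0.0763, 0.1312]
tcp_rot: [-3.141, -0.0, 2.391]
wrist_force: [0.4, 1.0, -0.5]
opening: 0.176
grasp_force: 39.2
```

```bash
python3 -m crank '[[0,0,0.1,0,0,0],[0,0,0.1,0,0,0],[0,0,0.1,0,0,0],[0,0,0,0,0,0]]'; python3 -m crank '[[0,0,0.15,0,0,0],[0,0,0.15,0,0,0],[0,0,0.1,0,0,0],[0,0,0,0,0,0]]'
```

```text
time: 8.1
tool_pos: [0.5698, 0.0764, 0.1281]
tcp_rot: [-3.142, -0.0, 2.391]
wrist_force: [-0.7, 1.5, -1.2]
opening: 0.178
grasp_force: 39.2
time: 8.5
tool_pos: [0.5699, 0.0763, 0.1241]
tcp_rot: [-3.142, -0.0, 2.391]
wrist_force: [-0.4, 0.3, -1.6]
opening: 0.174
grasp_force: 39.2
```

```bash
python3 -m crank '[[0,0,0.15,0,0,0],[0,0,0.15,0,0,0],[0,0,0.1,0,0,0],[0,0,0,0,0,0]]'; python3 -m crank '[[0,0,0.1,0,0,0],[0,0,0.05,0,0,0],[0,0,0,0,0,0]]'
```

```text
time: 8.9
tool_pos: [0.5699, 0.0763, 0.1201]
tcp_rot: [-3.141, -0.0, 2.391]
wrist_force: [-0.2, 1.8, -1.4]
opening: 0.174
grasp_force: 39.1
time: 9.2
tool_pos: [0.5699, 0.0763, 0.1188]
tcp_rot: [3.142, 0.0, 2.391]
wrist_force: [-0.8, 2.0, -0.4]
opening: 0.179
grasp_force: 39.2
```

```bash
python3 -m crank '[[0,0,0,0,0,0],[0,0,0,0,0,0],[0,0,0,0,0,0],[0,0,-0.5,0,0,0],[0,0,-2,0,0,0],[0,0,-4,0,0,0],[2,0,0,0,0,0],[2.2,0,0,0,0,0],[0,0,0,0,0,0],[0,0,0,0,0,0],[0,0,0,0,0,0]]' 0.5
python3 look.py w6
```

```text
time: 10.3
tool_pos: [0.5398, 0.1042, 0.184]
tcp_rot: [3.141, 0.001, 2.39]
wrist_force: [0.4, 0.7, -0.0]
opening: 0.499
grasp_force: 0.0
[0.53980071 0.10410008 0.1838817 ] [1.4702466  0.20166134 0.14832297] [-0.47169997  0.48182123  0.28976224  1.87008468 -0.18217519  0.81493629
  0.73125907] foot [0.53983187 0.10406746 0.11688171] [319.5363414  262.24348254] hole [321.72982897 286.80181499]
```

View pics/w6.png

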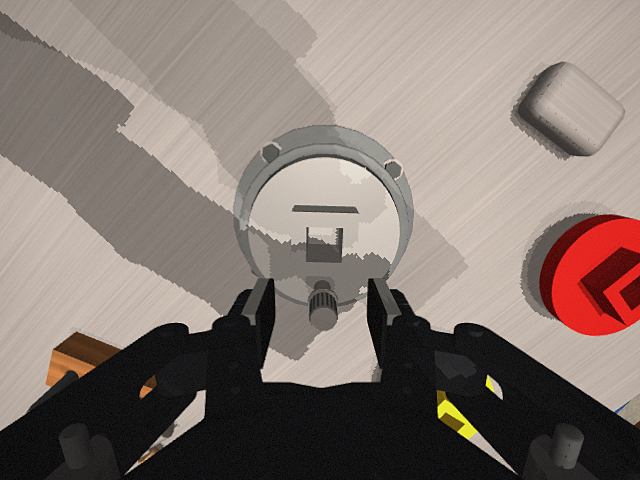

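The wrist view shows the pin standing in the flange hole, head top at about (323,316). The hub's stake hole is centred at about (324,244), and the hub sits square to the gripper.

Run:
```python
from h import *
from workcell import r
c=np.load("w6.npz");g=cv2.cvtColor(c["pixels"],cv2.COLOR_BGR2GRAY)
for p in((324.5,244.5),(292,208),(358,208)): 
    x=onz(c,p,.094);print(x)
x=onz(c,(324.5,244.5),.094);o=r.observe();plan(o,[x[0],x[1],.096])
t=onz(c,(323,317),.114);print("pin top",t,np.hypot(*(t-x)[:2]),np.degrees(np.arctan2(t[1]-x[1],t[0]-x[0])))
```

```text
[0.53875594 0.10945341 0.094     ]
[0.50648426 0.11077933 0.094     ]
[0.53551444 0.1419303  0.094     ]
shift cm [0.45 0.32 8.79] rpy [-3.1416e+00  7.0000e-04  2.3898e+00]
pin top [0.56920524 0.07964913 0.114     ] 0.042608159986164566 -44.386656994318784
```

```bash
python3 -m crank '[[0.2,0.2,2,0,0,0],[0,0,3,0,0,0],[0,0,2.5,0,0,0],[0,0,1.2,0,0,0],[0,0,0.5,0,0,0],[0,0,0,0,0,0]]' 0.85
python3 -m crank '[[0,0,0,0,0,0],[0,0,0,0,0,0],[0,0,0,0,0,0],[0,0,0,0,0,0],[0,0,0,0,0,0]]' 0 20
cat > chk.py <<'E'
from h import *
from workcell import r
import sys
c=r.capture("wrist");n=sys.argv[1];np.savez(n+".npz",**c);cv2.imwrite(f"pics/{n}.png",c["pixels"])
o=r.observe();print(o["tool_pos"],"F",np.round(o["wrist_force"],1),"T",np.round(o["wrist_torque"],2),"yaw",o["tcp_rot"][2].round(3),"q7",o["joints"][6].round(2))
P=o["tool_pos"].copy();d=Ro.from_euler("xyz",o["tcp_rot"]).apply([-.042,0,0])
for z in(.114,.104):print(z,proj(c,np.r_[(P+d)[:2],z]))
E
python3 chk.py g0
```

```text
time: 10.95
tool_pos: [0.5394, 0.1073, 0.0917]
tcp_rot: [-3.141, 0.0, 2.39]
wrist_force: [-0.3, 0.5, 0.2]
opening: 0.848
grasp_force: 0.0
time: 11.45
tool_pos: [0.5397, 0.1077, 0.0929]
tcp_rot: [3.14, 0.001, 2.39]
wrist_force: [-1.1, -1.4, 7.4]
opening: 0.514
grasp_force: 20.5
[0.53969951 0.10773221 0.09288947] F [-1.2  0.3  6.6] T [-0.12  0.23 -0.08] yaw 2.391 q7 0.77
0.114 [318.91217717 440.81169317]
0.104 [319.017547   420.68669849]
```

View pics/g0.png

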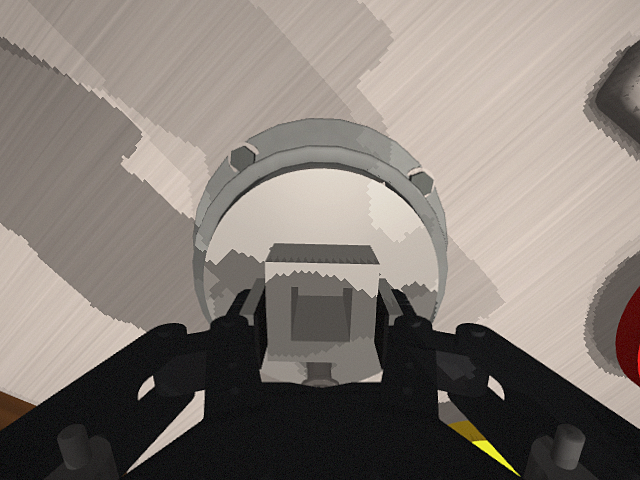

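The view shows the hub gripped squarely between the pads. The pin shank and shoulder edge are visible at (320,362-385), just above the gripper body, so I can use that as a drop detector.

```bash
cat > chk2.py <<'E'
from h import *
from workcell import r
import sys
c=r.capture("wrist");cv2.imwrite("pics/last.png",c["pixels"]);g=cv2.cvtColor(c["pixels"],cv2.COLOR_BGR2GRAY)
o=r.observe();p=g[352:386,314:326].mean(1)
q=g[378,280:360].astype(int)
print("F",np.round(o["wrist_force"],1),"T",np.round(o["wrist_torque"],2),"yaw",o["tcp_rot"][2].round(3),"p",p[::3].astype(int),"q",q[::5])
sys.exit(int(abs(o["wrist_torque"][2])>0.35))
E
python3 chk2.py; python3 -m crank '[[0,0,0,0,0,0.02],[0,0,0,0,0,0.025],[0,0,0,0,0,0.025]]' >/dev/null && python3 chk2.py && python3 -m crank '[[0,0,0,0,0,0.025],[0,0,0,0,0,0.025],[0,0,0,0,0,0.025]]' >/dev/null && python3 chk2.py
```

```text
F [-0.8 -0.1  7.1] T [-0.1   0.23 -0.09] yaw 2.39 p [114 121 121 127  70  71  72  71  69  79  94  68] q [146 147 150 145 147 155  69  68  69  71  71 123 122 122 121 118]
F [-1.1 -0.3  7.5] T [-0.1   0.22  0.13] yaw 2.319 p [111 121 121 127  71  71  71  72  66  72 101  83] q [147 146 147 143 149  96  72  72  69  68 123 120 124 124 122 123]
F [-1.3 -0.7  7.3] T [-0.19  0.28  0.12] yaw 2.244 p [107 118 121 127  71  72  72  71  68  70  98  92] q [146 148 146 143 149 109  71  67  71  72 125 124 122 121 120 123]
```

```bash
sed -i 's/^sys.exit.*/sys.exit(int(abs(o["wrist_torque"][2])>0.3 or abs(p[12:23]-71).mean()>8))/' chk2.py
python3 -m crank '[[0,0,0,0,0,0.025],[0,0,0,0,0,0.025],[0,0,0,0,0,0.025]]' >/dev/null && python3 chk2.py && python3 -m crank '[[0,0,0,0,0,0.025],[0,0,0,0,0,0.025],[0,0,0,0,0,0.025]]' >/dev/null && python3 chk2.py && python3 -m crank '[[0,0,0,0,0,0.025],[0,0,0,0,0,0.025],[0,0,0,0,0,0.025]]' >/dev/null && python3 chk2.py && python3 -m crank '[[0,0,0,0,0,0.025],[0,0,0,0,0,0.025],[0,0,0,0,0,0.025]]' >/dev/null && python3 chk2.py && python3 -m crank '[[0,0,0,0,0,0.025],[0,0,0,0,0,0.025],[0,0,0,0,0,0.025]]' >/dev/null && python3 chk2.py && python3 -m crank '[[0,0,0,0,0,0.025],[0,0,0,0,0,0.025],[0,0,0,0,0,0.025]]' >/dev/null && python3 chk2.py
```

```text
F [-2.6  0.6  6.7] T [-0.12  0.45 -0.02] yaw 2.169 p [105 113 117 127  70  71  71  71  69  93 100  83] q [144 145 143 135  61  91  97  95  74  65 121 115 127 121 122 122]
F [-0.4 -1.5  7.3] T [-0.3   0.39  0.15] yaw 2.094 p [104 109 113 127  68  71  70  70  69  99 100  73] q [145 147 147 149  61  89  99 113  90  69 121 123 145 147 127 121]
F [-1.7 -2.   7.5] T [-0.32  0.5   0.18] yaw 2.018 p [105 105 106 123  71  71  70  71  69  94  99  70] q [144 145 143 150  62  91 100 113 100  65 121 116 147 145 145 144]
F [-1.9 -2.2  8.8] T [-0.34  0.65  0.13] yaw 1.943 p [105 105 105 120  69  70  70  69  79  99  86  63] q [145 142 144 133  74 120  99  92 107  72  79 134 146 143 143 144]
F [-2.7 -1.7  9.6] T [-0.45  0.74  0.08] yaw 1.868 p [104 105 104 112  69  70  71  66  75 101  87  65] q [141 143 144 149  71 123 118 111 115  69  98 122 143 144 144 145]
F [-4.3 -2.1  9.6] T [-0.49  0.81  0.15] yaw 1.793 p [105 105 105 107  74  55  56  57  57  57  56  59] q [146 143 142 144  90  61  58  29  69  76  56  45 111 143 144 144]
```

Run:
```python
import cv2
g=cv2.imread("pics/last.png",0)
for i in range(354,390,2):print(i,' '.join('%3d'%v for v in g[i,284:352:2]))
```

```text
354 105 105 104 103 109 105 107 107 105 103 102 105 104 106 103 104 107 105 103 104 106 105 106 113 116 116 121 119 121 120 117 121 117 119
356 105 104 104 105 108 104 103 105 105 104 104 106 105 101 104 105 106 105 105 101 104 105 107 118 119 121 119 121 118 119 118 121 120 119
358 103 105 105 105 105 104 105 101 105 107 104 104 107 107 101 105 106 105 102 106 107 106  99 123 120 120 118 120 120 118 117 121 121 119
360 103 103 100 104 105 106 105 103 106 103 104 105 106 103 105 104 102 102 104 102 105 105 102 122 120 120 119 120 119 120 120 120 118 117
362 150 147 146 140 127 121 124 125 126  96  80  83 117 110 115 114 113 114 119 118 123 127 107 113 115  88  83 125 122 120 121 138 138 139
364 144 143 145 145 130 130 131 131 135  64 107 118 104  98  91  76  77  72  75  73  71  93 129 111 107 108  68  84 120 117 116 148 148 147
366 145 145 144 147 130 132 129 132  98 106 112 115 126  72  71  56  30  74  73  34  70  71  64  72 104 108 109  62  87 121 120 120 148 144
368 146 145 143 144 128 130 128 134  73 117 117  89  48  30  71  56  32  76  75  38  69  74  35  55  77 111 109 105  55 
[... 719 characters left out ...]

380 153 150 151 146 148 145 144 128  87  47  30  80  32  64  73  44  50  80  69  35  70  73  30  54  77  36  73  25 110 148 144 144 144 145
382  59  59  59  74 110 129 141 160  67  49  31  74  30  66  71  39  57  73  67  33  71  76  37  52  74  33  76  27 132 151 152 132 129 125
384  18  16  23   8   9  11   1  23  24  40  46  66  32  69  76  38  52  73  68  36  74  76  40  50  78  38  68  28 103  62   0   9   5  20
386  23  23  17  20  15  28  19  18  21  19  15  15  14  16  45  34  56  74  69  37  71  69  30  32  31  12  16  20  11  22  14   9  19  14
388  15  23  19  24  13  18  23  17  14  20  19  21  16  17  14  14  18  10  17  14  15  23  15  20  25  21  20  23  21  21  20  19  10  23
```

The pixel patch shows the knurled head where the shank was, so the pin has dropped, and the torque is still low. I'll release the hub and rise for a look.

```bash
python3 -m crank '[[0,0,0,0,0,0],[0,0,0,0,0,0],[0,0,0,0,0,0],[0,0,-1,0,0,0],[0,0,-4,0,0,0],[0,0,-4,0,0,0],[2,0,0,0,0,0],[0,0,0,0,0,0],[0,0,0,0,0,0],[0,0,0,0,0,0]]' 0.85
python3 look.py w7; cd pics; python3 -c "
import cv2;g=cv2.imread('w7.png');cv2.imwrite('w7c.png',cv2.resize(g[180:400,220:420],None,fx=2.7,fy=2.7,interpolation=cv2.INTER_CUBIC))"
```

```text
time: 15.35
tool_pos: [0.5344, 0.1264, 0.1814]
tcp_rot: [-3.14, 0.001, 1.795]
wrist_force: [-0.5, -0.4, -0.7]
opening: 0.855
grasp_force: 0.0
[0.53440846 0.12632828 0.18130778] [ 0.78417596 -0.67679972 -0.35429648] [-0.64809686  0.51637313  0.50048565  1.87788349 -0.32602225  0.82981567
  0.24470013] foot [0.53433753 0.12627037 0.11430784] [319.55933686 262.88497764] hole [348.71135688 307.17030269]
```

View pics/w7c.png

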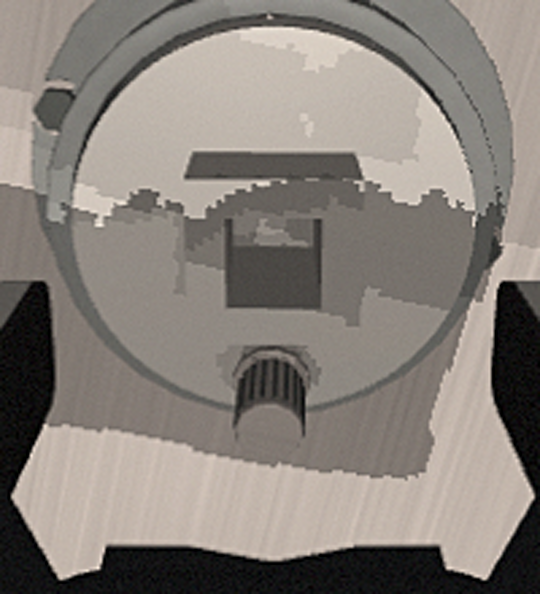

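The crop shows the pin dropped well into the flange, with the shoulder near the flange face. Head-top centre is at about (320,336) in the full image, and the bushing is flat.

Run:
```python
from h import *
from workcell import r
c=np.load("w7.npz");t=onz(c,(320,336.3),.104);h=onz(c,(220+273/2.7,180+263/2.7),.094);print(t,h,np.hypot(*(t-h)[:2]))
plan(r.observe(),[t[0],t[1],.135])
```

```text
[0.54713208 0.07135781 0.104     ] [0.53914633 0.10940868 0.094     ] 0.03887982226533809
shift cm [-5.64  0.02  4.63] rpy [-3.1404e+00  6.0000e-04  1.7950e+00]
```

```bash
python3 -m crank '[[-3,-0.13,0,0,0,0],[-3,0,0,0,0,0],[0,0,2,0,0,0],[0,0,2,0,0,0],[0,0,0.6,0,0,0],[0,0,0,0,0,0],[0,0,0,0,0,0]]' 0 20
python3 look.py w8
python3 - <<'E'
import cv2
g=cv2.imread("pics/w8.png",0)
for i in range(240,330,3):print(i,' '.join('%3d'%v for v in g[i,280:364:3]))
E
```

```text
time: 16.1
tool_pos: [0.5471, 0.0682, 0.1362]
tcp_rot: [3.141, 0.0, 1.796]
wrist_force: [0.2, -0.8, -0.1]
opening: -0.002
grasp_force: 0.0
[0.54722543 0.06836998 0.13646197] [ 0.06627736  0.49040386 -0.88703969] [-0.50604265  0.57403209  0.45562119  1.9202795  -0.36703272  0.72839549
  0.38847576] foot [0.54728322 0.06837214 0.069462  ] [319.97487678 262.72005745] hole [357.93202425 251.65586383]
240 183 183 184 184 182 182 185 185 183 184 184 183 183 184 181 184 186 183 184 184 183 183 183 182 183 178 204 186
243 181 182 182 186 184 185 185 185 183 185 183 184 185 187 186 184 184 185 185 182 183 182 184 183 183 184 183 183
246 184 184 182 181 183 183 184 182 184 183 184 180 184 184 184 184 182 183 183 185 183 182 184 182 181 183 180 181
249 183 181 181 182 184 183 184 183 181 184 183 184 195 195  96  98 181 194 186 115  98 184 193 184 182 181 180 182
252 180 180 181 180 182 183 183 178 180 184 117  77 122 165 185  90  69 100  97 101 101 102 105  97  89 181 181 180
255 182 183 182 178 180 178 178 181 186  97  76  89 112  92  74  96  95  96  90 101 103 102  99  97  98  91 195 184
258 
[... 2079 characters left out ...]
 128
312 129 136   7  19  20  19  21  16  24  94  94  91  67  16  24  49  91  93  97  45  16  11  18  20  19  12 131 125
315 132  34   9  20  15  22  18  12  22  18  11 100  76  24  24  57 109   9  18  21  19  20  19  15  12  18   0 131
318  15  18  21  23   7  11  19  23  26  11  21  12  80  22  18  56  16  16  18   8  17  21  17  17  17  20  13   4
321   5  20   9  21  26  26  28  24  11  18  17  15  77  25  25  60  10  28  19  24  27  25  23  27  15  22  18  12
324  15  10  22  16  17   9  16  14  16  16  22  20  22  22  30  18  19  13  17  21  14  20  23  19  16   8  21  22
327  19  16  18  15  21  22  22  12  12  15  19  22  23  24  23  25  16  18  21  15  21  17  25  13  18  17  13  14
```

```bash
python3 -m crank '[[0,0,0.2,0,0,0],[0,0,0.2,0,0,0],[0,0,0.2,0,0,0],[0,0,0,0,0,0]]'|egrep 'pos|force'; python3 -m crank '[[0,0,0.1,0,0,0],[0,0,0.1,0,0,0],[0,0,0,0,0,0]]'|egrep 'pos|force';python3 -m crank '[[0,0,0.1,0,0,0],[0,0,0.05,0,0,0],[0,0,0,0,0,0]]'|egrep 'pos|force'
```

```text
tool_pos: [0.5466, 0.0685, 0.1296]
wrist_force: [-0.0, 0.6, 0.0]
grasp_force: 0.0
tool_pos: [0.5467, 0.0684, 0.1277]
wrist_force: [0.4, -0.3, 0.0]
grasp_force: 0.0
tool_pos: [0.5467, 0.0684, 0.1262]
wrist_force: [-0.9, -0.1, 0.2]
grasp_force: 0.0
```

```bash
for i in 1; do python3 -m crank '[[0,0,0.1,0,0,0],[0,0,0,0,0,0]]'|egrep 'pos|t_force'; python3 -m crank '[[0,0,0.1,0,0,0],[0,0,0,0,0,0]]'|egrep 'pos|t_force';python3 -m crank '[[0,0,0.1,0,0,0],[0,0,0,0,0,0]]'|egrep 'pos|t_force';python3 -m crank '[[0,0,0.05,0,0,0],[0,0,0,0,0,0]]'|egrep 'pos|t_force'; done
```

```text
tool_pos: [0.5467, 0.0684, 0.1252]
wrist_force: [-0.0, 1.0, -0.1]
tool_pos: [0.5467, 0.0684, 0.1242]
wrist_force: [0.3, -0.7, -1.0]
tool_pos: [0.5467, 0.0684, 0.1232]
wrist_force: [-1.0, 0.8, 0.4]
tool_pos: [0.5467, 0.0684, 0.1228]
wrist_force: [-1.0, 0.2, -0.4]
```

```bash
python3 -m crank '[[0,0,0.1,0,0,0],[0,0,0,0,0,0]]'|egrep 'pos|t_force'; python3 -m crank '[[0,0,0.1,0,0,0],[0,0,0,0,0,0]]'|egrep 'pos|t_force'; python3 look.py w9
python3 - <<'E'
import cv2
g=cv2.imread("pics/w9.png",0)
for i in range(240,300,3):print(i,' '.join('%3d'%v for v in g[i,280:364:3]))
E
```

```text
tool_pos: [0.5468, 0.0684, 0.1218]
wrist_force: [0.4, -0.3, -0.6]
tool_pos: [0.5468, 0.0685, 0.1207]
wrist_force: [-0.0, 0.4, 1.4]
[0.54678174 0.06845859 0.12075865] [ 0.36333146 -0.03837148  0.45049958] [-0.4948788   0.59470827  0.43979134  1.93484988 -0.38213227  0.6940829
  0.40138742] foot [0.54677964 0.06845851 0.05375865] [319.47795403 262.79654891] hole [361.20268633 260.58160859]
240 184 186 183 186 185 184 185 187 183 184 184 187 185 185 183 184 183 187 186 182 184 203 201 201 201 200 200 199
243 182 182 182 183 185 183 184 185 185 186 183 184 183 181 185 184 184 186 180 185 182 181 205 199 202 201 199 198
246 181 182 184 186 184 182 179 180 185 183 182 183 184 183 184 185 183 183 181 184 183 182 199 201 199 197 198 198
249 182 183 179 182 183 181 181 183 181 183 184 184 184 184 181 181 183 181 184 183 181 182 182 181 178 180 197 202
252 183 181 183 182 184 181 182 184 185 183 183 184 181 182 189 187 182 183 109 196 186 184 186 179 181 184 181 182
255 183 181 183 184 181 181 183 182 181 181 185 188 180 194 124 101  97  98 101 102 101  94  95 184 192 183 182 179
258 182 181 1
[... 910 characters left out ...]
 117
282 101 102 100 101 101 104 101 103  30  77  80  76  83   7  20  73  78  76  76  37  93  98 118 117 116 114 119 119
285 104 105 103 102 102 105 103 110  19  78  78  75  83  13  17  73  75  72  75  43 120 118 118 121 119 118 117 118
288  93  95 102 104 112   1   2   6   3  75  75  74  82   7  14  79  73  76  74  34   5   2  10 124 119 119 122  84
291  88  92  93  83  12  14  21  15  44  75  77  76  81  17   5  74  76  73  77  54  18  14   9  14  63  83  83  88
294 131 112  98  41  17  23  20  21  56  75  75  75  81  20  14  72  75  76  75  68  22  21  21  12  10  83  80 130
297 126 129 131  16  24  22  29  29  74  72  74  77  68  20  15  60  74  74  74  82  22  27  25  26  24 136 127 126
```

```bash
python3 -m crank '[[0,0,0.1,0,0,0],[0,0,0,0,0,0]]'|egrep 'pos|t_force'; python3 -m crank '[[0,0,0.05,0,0,0],[0,0,0,0,0,0]]'|egrep 'pos|t_force'; python3 -m crank '[[0,0,0.05,0,0,0],[0,0,0,0,0,0]]'|egrep 'pos|t_force'
```

```text
tool_pos: [0.5468, 0.0685, 0.1197]
wrist_force: [-0.1, 0.6, 0.4]
tool_pos: [0.5468, 0.0685, 0.1193]
wrist_force: [0.2, 0.5, 0.7]
tool_pos: [0.5468, 0.0685, 0.1188]
wrist_force: [0.7, 0.7, 1.8]
```

```bash
python3 -m crank '[[0,0,0.05,0,0,0],[0,0,0.05,0,0,0],[0,0,0,0,0,0]]'|egrep 'pos|t_force'; python3 -m crank '[[0,0,0.05,0,0,0],[0,0,0,0,0,0]]'|egrep 'pos|t_force'; python3 -m crank '[[0,0,0.05,0,0,0],[0,0,0,0,0,0]]'|egrep 'pos|t_force'; python3 -m crank '[[0,0,0.05,0,0,0],[0,0,0,0,0,0]]'|egrep 'pos|t_force'
```

```text
tool_pos: [0.5468, 0.0685, 0.1177]
wrist_force: [0.7, 1.0, 2.5]
tool_pos: [0.5468, 0.0685, 0.1172]
wrist_force: [0.3, 1.3, 2.3]
tool_pos: [0.5469, 0.0685, 0.1168]
wrist_force: [0.3, 1.9, 4.0]
tool_pos: [0.5471, 0.0686, 0.1167]
wrist_force: [-1.2, 2.7, 7.3]
```

```bash
python3 -m crank '[[0,0,0.05,0,0,0],[0,0,0,0,0,0]]'|egrep 'pos|t_force'; python3 -m crank '[[0,0,0.03,0,0,0],[0,0,0,0,0,0]]'|egrep 'pos|t_force'; python3 look.py w10
python3 - <<'E'
import cv2
g=cv2.imread("pics/w10.png",0)
for i in range(240,290,2):print(i,' '.join('%3d'%v for v in g[i,292:352:2]))
E
```

```text
tool_pos: [0.5472, 0.0687, 0.1164]
wrist_force: [-0.7, 1.8, 10.8]
tool_pos: [0.5474, 0.0688, 0.1164]
wrist_force: [-1.6, 2.4, 14.3]
[0.54732883 0.06878369 0.11639613] [-1.7740656   2.20684785 13.98714008] [-0.49114882  0.60049873  0.43444236  1.93846092 -0.3875324   0.68304767
  0.4058654 ] foot [0.54742481 0.06884343 0.04939623] [319.49269849 262.76216365] hole [360.87352847 263.52541555]
240 182 184 186 184 184 183 186 185 184 187 183 183 183 186 185 186 184 184 183 185 184 182 185 188 181 205 203 201 201 203
242 184 182 185 185 184 183 184 185 184 183 186 184 185 184 184 184 185 183 184 182 184 184 183 183 184 182 182 200 199 202
244 185 185 184 184 182 181 185 184 184 184 185 184 184 183 185 181 181 182 182 181 183 184 185 184 182 181 181 199 197 198
246 181 185 182 181 183 181 182 181 184 183 180 182 185 185 183 182 182 181 184 184 182 179 184 182 180 180 196 197 197 199
248 182 182 182 181 182 183 179 182 182 182 183 182 182 183 184 182 181 185 182 184 185 182 183 179 182 182 196 199 198 197
250 183 182 182 179 182 183 183 183 181 183 185 180 184 182 181 181 181 181 182 182 183
[... 1692 characters left out ...]
  76  80  85  12  19   5  37  80  76  82  79  78  39  95  88 102  97 103 102  99
280 104 104 103 103 105  81  41  73  75  72  79  73  80  21   4  20  16  78  76  75  80  76  54  58  84 104  99 101 101  99
282 100 101 101 102 107  68  36  73  77  74  72  73  84  18  13  19  23  78  73  76  75  77  59  58 102 101 100 103 103 102
284 103 106 102 104 106  51  34  76  76  75  74  79  79  13  18  14  28  80  78  77  75  77  64  37 104  99 117 120 123  99
286  98 106 112 112 113  62  41  73  76  73  79  77  84  13  15  15  17  77  74  77  74  75  83  26 132 132 128 127 122 120
288 110  26  18  13  10  15   8  78  76  77  76  77  82  11  14  13   0  80  74  73  76  73  83  11  17   5   5   9  56 125
```

```bash
python3 - <<'E'
from h import *
yaw=1.796;ex=np.array([np.cos(yaw),np.sin(yaw),0]);ey=np.array([np.sin(yaw),-np.cos(yaw),0])
for n,T in(("w8",[.5472,.0684]),("w9",[.5468,.0685]),("w10",[.5473,.0688])):
    c=np.load(n+".npz");b=np.r_[np.array(T),0]+.0026*ex+.0015*ey
    for dz in(0,.005,.010):
        f=lambda z,rr:proj(c,b+ex*rr+[0,0,z+dz])[1].round(1)
        print(n,dz,"shoulder under far",f(.068,.011),"top far",f(.071,.011),"head base",f(.071,.009),"head top far",f(.094,.009), "halfwidth",(proj(c,b+ey*.011+[0,0,.071+dz])-proj(c,b-ey*.011+[0,0,.071+dz]))[0])
E
python3 - <<'E'
import cv2
g=cv2.imread("pics/w8.png",0)
for i in range(240,290,2):print(i,' '.join('%3d'%v for v in g[i,292:352:2]))
E
```

```text
w8 0 shoulder under far 240.2 top far 241.5 head base 244.8 head top far 257.2 halfwidth 37.06593629339858
w8 0.005 shoulder under far 242.5 top far 243.9 head base 247.3 head top far 260.3 halfwidth 37.99620461378538
w8 0.01 shoulder under far 244.9 top far 246.4 head base 249.8 head top far 263.6 halfwidth 38.97406206812951
w9 0 shoulder under far 247.9 top far 249.5 head base 253.0 head top far 267.7 halfwidth 40.0859880754802
w9 0.005 shoulder under far 250.6 top far 252.3 head base 255.9 head top far 271.5 halfwidth 41.175164812082755
w9 0.01 shoulder under far 253.5 top far 255.3 head base 259.0 head top far 275.5 halfwidth 42.32471779841802
w10 0 shoulder under far 250.3 top far 252.0 head base 255.6 head top far 271.0 halfwidth 41.030335225600425
w10 0.005 shoulder under far 253.1 top far 254.9 head base 258.6 head top far 275.0 halfwidth 42.17193858053639
w10 0.01 shoulder under far 256.1 top far 258.0 head base 261.8 head top far 279.2 halfwidth 43.37836246795956
240 182 182 185 185 184 187 183 184 187 184 183 184 183 185 182 181 185 185 186 183 182 184 185 183 183 180 184 
[... 2287 characters left out ...]
  76  76  82  10   8  13  41  78  73  73  74  77  43 119 122 119 118 114 117 118
280 105 118  97  98 102  80  62  79  75  77  78  75  80  13  17   9  23  78  76  76  76  75  57 117 122 121 122 121 107  86
282 101 101 104 102 105  65  86  78  75  73  75  76  84  18  15  12  24  76  75  75  77  77  72  87 102  79  80  84  84  83
284 102 102 104 103 109  55  93  74  74  77  75  77  81  12  12   9  19  78  75  74  73  78  76  71  86  84  84  87  82  84
286 126 102 105 110 110  86  90  75  76  75  72  78  83  15  20  20  25  76  73  75  78  72  79  84  89  90  90  91  77 103
288 145  30  11   6   7  10   0  79  75  74  75  77  85   4  20  14   4  78  76  75  77  75  83   5  15   9   3  13  64 134
```

```bash
python3 -m crank '[[0,0,0.03,0,0,0],[0,0,0,0,0,0]]'|egrep 'pos|t_force';  python3 -m crank '[[0,0,-1,0,0,0],[0,0,-1,0,0,0],[0,0,0,0,0,0],[0,0,0,0,0,0]]'|egrep 'pos|t_force'; python3 look.py w11
python3 - <<'E'
import cv2
g=cv2.imread("pics/w11.png",0)
for i in range(240,290,2):print(i,' '.join('%3d'%v for v in g[i,292:352:2]))
E
```

```text
tool_pos: [0.5475, 0.0689, 0.1163]
wrist_force: [-1.9, 3.3, 16.2]
tool_pos: [0.5467, 0.0683, 0.1353]
wrist_force: [-0.7, -0.1, -0.8]
[0.54658684 0.06838134 0.13504324] [-0.56723749 -0.43756134 -0.27670929] [-0.50553211  0.57565964  0.45459767  1.92225755 -0.36820475  0.72600412
  0.38946567] foot [0.54656995 0.06837372 0.06804324] [319.20396218 262.44629344] hole [358.46351844 252.38462277]
240 187 183 184 180 182 184 185 181 188 185 184 182 182 183 186 181 183 184 183 184 182 185 183 182 183 183 182 182 178 180
242 182 184 187 185 182 183 181 183 184 183 183 180 182 182 184 184 182 181 182 185 184 182 184 181 181 182 181 183 184 180
244 184 185 184 184 187 185 184 182 184 185 180 186 185 186 186 182 187 185 182 185 181 184 183 184 183 181 182 184 184 183
246 181 184 184 182 183 180 185 182 183 183 182 194 198 170 128  83  59  89 193 186 181 183 185 185 182 186 182 184 183 181
248 186 181 185 184 180 181 182 182 183 187 140  86 130 156 170 176 169 154  65 149 185 190 180 194 190 182 182 182 181 180
250 183 185 185 181 182 184 187 184 192 118 150 161 166 168 173  94  93 161 178 177 11
[... 1693 characters left out ...]
  73  76  80  13  16  11  37  75  76  75  77  71  95  71 121 116 119 121 117 117
280 106  99 101 104 103 106  62  78  77  76  70  74  83  14   7   8  23  79  75  75  78  75  85  74 119 120 115 116 123 123
282 106 101 105 111 130 101 123  70  75  74  73  74  80  15  18  17  21  76  74  75  75  74  84  96 121 123 103  85  81  82
284 103 103 104 105 105 104 109  69  79  77  77  74  81  20  19  18  24  83  76  78  75  76  82  81  81  82  86  88  85  83
286  93 103 110 111 112 112 115  72  76  75  75  77  80  21  18  15  19  77  76  75  77  76  80  89  91  93  91  86  85  78
288 142  32  12   9  12   9   1  76  75  76  77  76  82   3  15   7   6  76  76  76  78  74  82   4   9  16  12  10  71 135
```

The pin head is now about 10 mm lower than before pressing: its rim moved from row 270.5 to 264.5. The press also ended on a firm stop, so the pin is home. Retreating and handing in.

```bash
python3 -m crank '[[0,0,-3,0,0,0],[0,0,-4,0,0,0],[0,0,-4,0,0,0],[0,0,0,0,0,0],[0,0,0,0,0,0]]'|egrep 'time|pos|t_force'; python3 -c "
from workcell import r
print(r.finish_job())"
```

```text
time: 21.5
tool_pos: [0.5469, 0.0686, 0.2455]
wrist_force: [0.6, 0.2, -0.9]
the job is handed in; nothing more can be done
None
```

I handed the job in at 21.5 s: the pin dropped into an index hole and was pressed about 10 mm to a firm stop (peak 16 N at the wrist), with the bushing untouched after that; `finish_job` returned no verdict.

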